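# Make the tube digester safe and set its cover to air

## Task

The digester's run is over: first pull the orange interlock plug up out of its socket and set it down gently, not dropped, inside the blue tray and let go of it. Then fold the standing cover down to its airing position, 45 degrees above shut and in line with the red pointer arm, and leave it standing there; never let it come down onto the tubes. Leave the black jar, the beaker and the caps in the white tray where they are.

Things in the scene. Friction and masses are not known exactly. Their poses are not given: they have to be found in the camera images.
- digester: white tube digester on a grey foot, fixed, 170 mm (x) by 300 (y), body top at 85 mm. Origin: centre of its underside. Left half (+y): 12 capped tubes (tops at 109 mm) between end walls (tops at 124). Right half (-y): deck with blue screen and black socket. A red pointer arm, 90 mm long, on its far (+x) end rises from the hinge at 45 degrees: the airing angle
- hinge (a point): middle of the cover's hinge line, 125 mm above the bench, at x 0, y +145 mm in the digester's frame; the line runs along the digester's x. The hinge is stiff (about 4 N at the cover's edge) and stays where it is left. Axes as the digester's
- cover (a joint): cover angle (rad): 0 shut, level over the tubes; pi/2 upright; more leans out to the digester's +y. A white panel with grey window, 148 mm along the hinge, 8 thick, reaching 145 mm from the hinge line, then a blue tab 60 wide, 8 thick, to 165 mm. At angle a the edge lies -cos(a), +sin(a) times the reach along the digester's y, z from the hinge
- cover_edge (a point): middle of the outer end of the cover's blue tab, 165 mm from the hinge line; its y axis points along the panel towards the hinge, z is normal to the panel
- plug: orange interlock plug, 62 mm tall, 60 g. Origin: tip of its steel pin; z up out of the socket. Pin 15 mm thick, 25 long; flange 36 x 26 mm (z 25 to 31); grip 30 mm along x, 16 along y (z 30 to 62). Starts in the socket, axes as the digester's, held by a sprung detent that gives at 5 to 10 N of pull
- plug_grip (a point): centre of the plug's orange grip, 46 mm above its tip; axes as the plug's
- socket (a point): centre of the mouth of the socket, a black block 50 mm square whose top is 113 mm above the bench, hole 24 mm deep, facing up; axes as the digester's
- tray: blue open tray, fixed, 120 x 120 mm outside, walls 4 mm thick and 24 mm high, floor 4 mm. Origin: centre of its underside
- cap_tray: white tray of the same size, holding three loose tube caps; not the one to use. It and the blue tray may swap places
- cap0: loose tube cap, 18 mm wide, 12 high, in the white tray. Origin: centre of its underside
- cap1: loose tube cap, 18 mm wide, 12 high, in the white tray. Origin: centre of its underside
- cap2: loose tube cap, 18 mm wide, 12 high, in the white tray. Origin: centre of its underside
- jar: bystander: black jar, 56 mm wide, 60 high mm, upright; origin: centre of its underside
- beaker: bystander: open glass beaker, 64 mm wide, 70 high mm, upright; origin: centre of its underside
Not all that is in view belongs to the job. Of the things shaped like the plug, the orange one is meant.

How it is judged:
By the outcome, as a careful person would: the job done as asked, in the order asked, and still so for the second after the job is handed in, with the robot touching nothing.
It also fails if it takes over 59 s, if anything falls off the work surface, if the arm or the gripper's body presses on something with over 40 N, if the wrist force passes 120 N, or if a joint passes its speed limit or range.

## Robot

A 7-joint arm with a two-finger parallel gripper is mounted at the origin on the work surface. World frame = base frame: x ahead of the robot, y to its left, z up, the work surface at z = 0. Lengths are in m, angles in rad, forces in N, time in s.
With the tool pointing down it reaches from about 0.4 to 0.85 m from the base axis. Payload 4.5 kg.
Tool frame: the origin (TCP) lies midway between the tips of the shut fingers; the grasp point (between the pads) lies 19 mm behind it; z points along the fingers, y is the direction in which the jaws open and shut (so a half turn about z gives the same grasp; the last joint's range is limited). The gripper opens to 88 mm and grips with 3 to 60 N. Pads are 18 mm wide; open, the fingers measure 123 mm over their backs; the gripper's body (75 mm by 187 mm) begins 45 mm behind the grasp point.
Start: joints at [-1.203, 0.689, -0.195, 1.565, 0.157, 0.902, -0.215], TCP at [0.205, 0.591, 0.239] pointing down, gripper open.
Joint ranges: [-3.01, 3.01], [-0.46, 2.08], [-1.47, 1.51], [0.13, 2.56], [-1, 4.14], [0.04, 2.09], [-2.66, 2.66]. Speed limits (rad/s): [2.57, 2.57, 3.14, 3.14, 3.14, 3.14, 3.14].

## Interface

Orientations are given as a unit quaternion [x, y, z, w].
In Python, from plant import r gives the robot as it stands. The module is installed in compiled form; this text tells all that it offers.
- The arm moves only by the tool carry_out, never from a script. Its argument "commands" is a list of rows, each a list of 6 numbers: the shift along the tool's x, y, z in m, then the turn, a rotation vector about the tool's x, y, z in degrees. In form: [[dx, dy, dz, wx, wy, wz], ...]. A call has 1 to 12 rows; each row is the pose to reach, as a shift and turn from the pose commanded when the call began, along the tool's axes at that moment; what a row does not reach only later rows make up. A row lasts 1/10 s, in which the tool goes at most 50 mm and 8.59 degrees, less where a joint would pass 70% of its speed; a pose out of reach is approached as far as the arm can. A call with a gripper value outside its range is refused whole. "fingers" is the closure in counts, from 0 (fully open) to 255 (shut), set as the call begins (left out, the last holds). The fingers move at their own pace and stop on an object; "grip_force" is the grip in N (left out, the last holds). Time passes only in rows, so rows that repeat a pose let the fingers close. It gives the time, the measured TCP pose, the force and the opening at its end, in the units of the state.
- r.get_state(): the state, without advancing time (a new reading comes with each control period).
- r.snapshot(name): name is "scene" or "side" or "wrist"; returns a dict with "img" (384x512x3 uint8, blue, green, red), "intrinsics" (3x3 intrinsics, pixels), "extrinsics" (4x4, takes a point from camera to world coordinates); the wrist camera has in their place "tool_from_camera" (4x4, takes a point from camera to tool coordinates, whose origin is the TCP and whose axes are the flange's). Camera axes: x right, y down, z forward; pixel columns grow to the right and rows downward; lengths in m; the calibration is good to about 2 mm. A picture is of the moment at which its call begins: read the wrist's pose just before it. There is no depth.
- r.finish_job(): hands the job in, once; it reports no verdict.
Trained networks look in a picture, given as the dict that the camera call returned (one of the last four; its "shot" number tells which), for a name from the list of things; names that differ only in an ending like _2 or _b are one class to them, and where a whole thing is asked for, a point or a joint stands for the part that bears it (a point fixed in the world has none). Each returns a list of dicts, best first, with "p" (0 to 1); they miss things now and then, are a little off and sometimes report something else, mostly with a low value. They report only what shows in the picture. A call takes as long as a camera call. They do not tell look-alikes from the thing itself.
- r.spot_in(picture, label): "xyz" ([x, y, z] in m, in world coordinates, good to about 4 mm: the middle of the surface that is visible of it).
- r.spot_point(picture, label): "xyz" ([x, y, z] in m, in world coordinates, good to about 4 mm: a listed point, or the origin of a listed thing).
The state is a dict: "clock": time; "q": joint angles; "qd": joint speeds; "joint_torque": joint torques, N m; "tool_pos": TCP position; "eef_rot": TCP orientation; "contact_force": force on the tool from outside, world axes, zero at the start; "moment": the same for the moment, N m; "opening": opening from 0.0 (shut) to 1.0 (fully open).
Only numpy, scipy, OpenCV 4.12 (cv2) and the standard library are available. Lean on these libraries where they do the work, as an engineer would, in place of code of your own. Each camera call takes 0.05 s, during which the arm holds its last target.

## Working session

There is one attempt and no reset: what is moved stays moved. The work goes in short steps, Python scripts to look and compute and a tool call to move; the robot and the scene stay as the last step left them, time stands still between calls to the robot, and variables do not carry over. Pictures are saved under pics/ and viewed, and the job is handed in when it is done.

Besides the shell and the picture viewer there is one more tool, called after ">>>" by a JSON object that holds its "fn" and its "kwargs". carry_out: Moves the arm, as the interface text tells. Its arguments: {"type":"object","properties":{"commands":{"type":"array","items":{"type":"array","items":{"type":"number"}}},"fingers":{"type":"number"},"grip_force":{"type":"number"}},"required":["commands"]}

```bash
mkdir -p pics; cat > h.py <<'E'
import numpy as np, cv2
from scipy.spatial.transform import Rotation as R
from plant import r
def pr(*a): print(*[np.round(x,3) if not isinstance(x,str) else x for x in a])
E
python3 - <<'E'
from h import *
s=r.get_state(); 
for k in s: pr(k,s[k])
for n in ["scene","side"]:
    p=r.snapshot(n); cv2.imwrite(f"pics/{n}0.png",p["img"])
    for l in ["digester","hinge","cover_edge","plug","plug_grip","socket","tray","cap_tray","jar","beaker"]:
        try:
            for d in r.spot_point(p,l)[:2]: pr(n,l,d["p"],d["xyz"])
        except Exception as e: print(l,e)
print(r.get_state()["clock"])
E
```

```text
clock 0.0
q [-1.203  0.69  -0.195  1.566  0.157  0.903 -0.215]
qd [-0.001 -0.001  0.001  0.    -0.001  0.001  0.001]
joint_torque [ 0.0000e+00 -5.2755e+01 -1.2670e+00 -1.5342e+01 -5.3000e-02  7.0000e-03
  0.0000e+00]
tool_pos [0.205 0.59  0.238]
eef_rot [ 0.166  0.986 -0.001 -0.   ]
contact_force [-0.579 -0.764  0.225]
moment [ 0.029  0.028 -0.017]
opening 1.0
scene digester 0.91 [0.53  0.103 0.001]
scene hinge 0.77 [0.5   0.25  0.123]
scene cover_edge 0.75 [0.503 0.238 0.289]
scene cover_edge 0.22 [0.5   0.253 0.124]
scene plug 0.58 [ 0.599 -0.114  0.003]
scene plug 0.52 [0.366 0.064 0.002]
scene plug_grip 0.63 [ 0.605 -0.119  0.046]
scene plug_grip 0.59 [0.368 0.062 0.047]
scene socket 0.92 [0.525 0.017 0.112]
scene tray 0.91 [ 0.442 -0.356 -0.001]
scene cap_tray 0.58 [ 0.593 -0.3   -0.   ]
scene jar 0.6 [ 0.435 -0.48   0.002]
scene jar 0.55 [ 0.591 -0.301 -0.   ]
scene beaker 0.98 [ 0.547  0.491 -0.002]
side digester 0.35 [ 0.435 -0.48   0.001]
side hinge 0.82 [0.501 0.247 0.125]
side cover_edge 0.95 [0.502 0.238 0.291]
side cover_edge 0.64 [ 0.595 -0.305  0.001]
side plug 0.69 [0.52  0.018 0.091]
side plug 0.63 [ 0.368  0.064 -0.004]
side plug_grip 0.67 [ 0.6   -0.115  0.045]
side plug_grip 0.64 [0.368 0.066 0.046]
side socket 0.77 [0.522 0.016 0.112]
side tray 0.82 [ 0.44  -0.362  0.001]
side cap_tray 0.64 [ 0.595 -0.305  0.   ]
side jar 0.55 [ 0.434 -0.479  0.002]
side beaker 0.65 [0.544 0.485 0.001]
1.1
```

View pics/scene0.png

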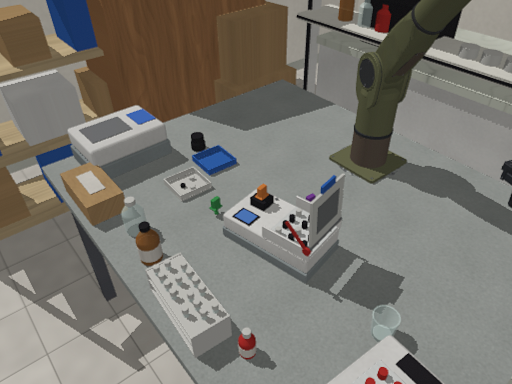

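View pics/side0.png

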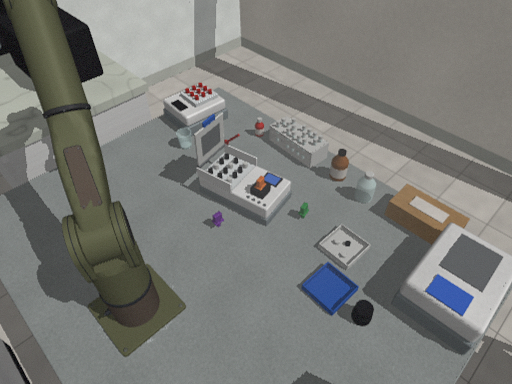

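```bash
cat >> h.py <<'E'
def rowto(pos,Rt,base=None):
    s=r.get_state(); p0=np.array(s["tool_pos"]);R0=R.from_quat(s["eef_rot"])
    d=R0.inv().apply(np.array(pos)-p0)
    w=(R0.inv()*Rt).as_rotvec(degrees=True)
    print("row",np.round(d,4),np.round(w,2)); return d,w
def down(yaw):  # tool z down, tool y along azimuth yaw(deg)
    a=np.radians(yaw); y=np.array([np.cos(a),np.sin(a),0]); z=np.array([0,0,-1.]); x=np.cross(y,z)
    return R.from_matrix(np.stack([x,y,z],1))
E
python3 - <<'E'
from h import *
rowto([0.36,0.30,0.40],down(101)); rowto([0.50,0.02,0.33],down(101))
E
```

```text
row [-0.2419 -0.2236 -0.1613] [ 1.000e-02 -0.000e+00 -3.013e+01]
row [-0.4659 -0.4423 -0.0913] [ 1.000e-02 -0.000e+00 -3.013e+01]
```

>>> {"fn": "carry_out", "kwargs": {"commands": [[0,0,-0.1,0,0,0],[-0.02,-0.02,-0.16,0,0,-8],[-0.242,-0.224,-0.161,0,0,-30],[-0.242,-0.224,-0.161,0,0,-30],[-0.242,-0.224,-0.161,0,0,-30],[-0.242,-0.224,-0.161,0,0,-30],[-0.466,-0.442,-0.091,0,0,-30],[-0.466,-0.442,-0.091,0,0,-30],[-0.466,-0.442,-0.091,0,0,-30],[-0.466,-0.442,-0.091,0,0,-30],[-0.466,-0.442,-0.091,0,0,-30],[-0.466,-0.442,-0.091,0,0,-30]]}}

```text
clock: 2.3
tool_pos: [0.4393, 0.1388, 0.3443]
eef_rot: [-0.095, 0.995, 0.0, 0.0]
contact_force: [1.2, 1.1, -0.4]
opening: 0.996
```

>>> {"fn": "carry_out", "kwargs": {"commands": [[0,0,0,0,0,0]]}}

```text
clock: 2.4
tool_pos: [0.4411, 0.1329, 0.3433]
eef_rot: [-0.088, 0.996, -0.002, -0.0]
contact_force: [-0.2, 0.5, -0.0]
opening: 1.0
```

```bash
python3 - <<'E'
from h import *
s=r.get_state(); pr(s["clock"],s["tool_pos"],s["eef_rot"],s["qd"])
p=r.snapshot("wrist"); cv2.imwrite("pics/w1.png",p["img"])
np.save("w1.npy",{"p":p,"s":s},allow_pickle=True)
pr(p["tool_from_camera"],p["intrinsics"])
for l in ["plug","plug_grip","socket","hinge","cover_edge","digester"]:
    for d in r.spot_point(p,l)[:2]: pr(l,d["p"],d["xyz"])
rowto([0.50,0.02,0.33],down(101))
E
```

```text
2.4 [0.441 0.133 0.343] [-0.088  0.996 -0.002 -0.   ] [-0.084 -0.012 -0.111 -0.002 -0.049  0.003 -0.078]
[[ 0.    -0.961 -0.277  0.071]
 [ 1.    -0.     0.001  0.   ]
 [-0.001 -0.277  0.961 -0.146]
 [ 0.     0.     0.     1.   ]] [[291.217   0.    254.48 ]
 [  0.    291.217 192.684]
 [  0.      0.      1.   ]]
plug 0.82 [0.527 0.026 0.086]
plug 0.65 [ 0.597 -0.12  -0.   ]
plug_grip 0.92 [0.365 0.06  0.045]
plug_grip 0.77 [ 0.6   -0.121  0.052]
socket 0.66 [0.522 0.015 0.115]
hinge 0.82 [0.502 0.247 0.124]
hinge 0.37 [0.524 0.018 0.136]
cover_edge 0.8 [0.502 0.241 0.287]
digester 0.63 [ 0.531  0.103 -0.   ]
row [-0.0373 -0.1319  0.0143] [0.04 0.02 0.06]
```

View pics/w1.png

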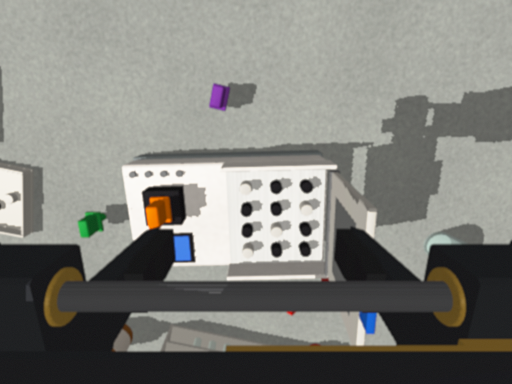

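```bash
cat >> h.py <<'E'
def bp(p,s,uv,z):
    K=p["intrinsics"]; uv=np.atleast_2d(np.array(uv,float))
    if "extrinsics" in p: T=np.array(p["extrinsics"])
    else:
        Tt=np.eye(4);Tt[:3,:3]=R.from_quat(s["eef_rot"]).as_matrix();Tt[:3,3]=s["tool_pos"];T=Tt@np.array(p["tool_from_camera"])
    d=np.c_[(uv[:,0]-K[0,2])/K[0,0],(uv[:,1]-K[1,2])/K[1,1],np.ones(len(uv))]@T[:3,:3].T
    t=(z-T[2,3])/d[:,2]; return T[:3,3]+d*t[:,None]
def crop(img,x0,y0,x1,y1,k,name): cv2.imwrite("pics/"+name,cv2.resize(img[y0:y1,x0:x1],None,fx=k,fy=k,interpolation=cv2.INTER_CUBIC))
E
python3 - <<'E'
from h import *
o=np.load("w1.npy",allow_pickle=True).item(); p,s=o["p"],o["s"]
crop(p["img"],115,145,315,285,4,"w1c.png")
E
```

```text
(no output)
```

View pics/w1c.png

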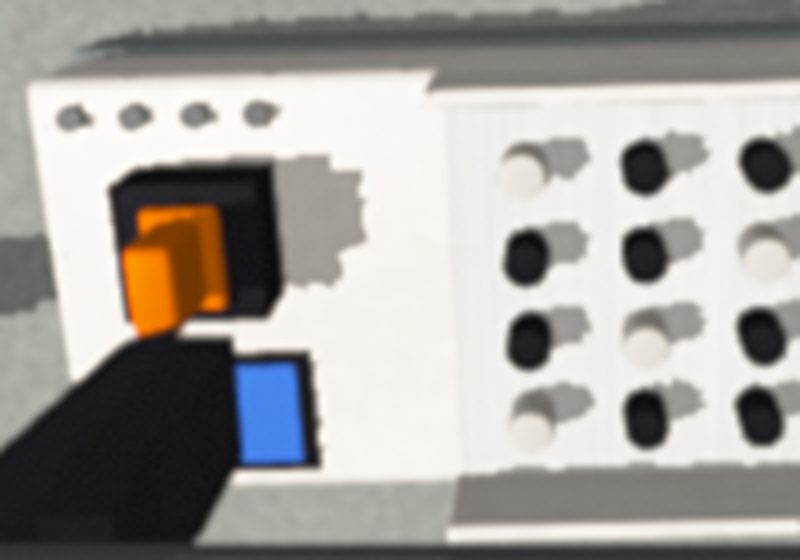

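```bash
python3 - <<'E'
from h import *
o=np.load("w1.npy",allow_pickle=True).item(); p,s=o["p"],o["s"]
f=lambda L:[(115+x/4,145+y/4) for x,y in L]
A=bp(p,s,f([(30,85),(430,70),(230,488),(455,480),(72,380)]),0.085); pr(A)
for i,j in((0,1),(2,3),(0,4)): v=A[j]-A[i]; pr(np.degrees(np.arctan2(v[1],v[0])))
# grip top face corners
pr(bp(p,s,f([(122,250),(172,238),(188,330),(138,337)]),0.151))
pr(bp(p,s,f([(112,190),(272,168),(270,315)]),0.113))
E
```

```text
[[ 0.481 -0.049  0.085]
 [ 0.451  0.089  0.085]
 [ 0.627  0.036  0.085]
 [ 0.608  0.122  0.085]
 [ 0.592 -0.028  0.085]]
102.314
102.501
10.978
[[0.51  0.009 0.151]
 [0.503 0.024 0.151]
 [0.532 0.031 0.151]
 [0.538 0.016 0.151]]
[[ 0.504 -0.009  0.113]
 [ 0.487  0.044  0.113]
 [ 0.54   0.049  0.113]]
```

```bash
python3 - <<'E'
from h import *
rowto([0.522,0.018,0.21],down(101.7))
E
```

```text
row [-0.0584 -0.1382  0.1343] [ 0.04  0.02 -0.64]
```

>>> {"fn": "carry_out", "kwargs": {"commands": [[-0.058,-0.138,0.04,0,0,-0.6],[-0.058,-0.138,0.04,0,0,-0.6],[-0.058,-0.138,0.04,0,0,-0.6],[-0.058,-0.138,0.134,0,0,-0.6],[-0.058,-0.138,0.134,0,0,-0.6],[-0.058,-0.138,0.134,0,0,-0.6],[-0.058,-0.138,0.134,0,0,-0.6],[-0.058,-0.138,0.134,0,0,-0.6],[-0.058,-0.138,0.134,0,0,-0.6]], "fingers": 90}}

```text
clock: 3.65
tool_pos: [0.5231, 0.017, 0.2124]
eef_rot: [-0.1, 0.995, 0.0, 0.002]
contact_force: [-0.1, -1.0, -0.2]
opening: 0.647
```

```bash
python3 - <<'E'
from h import *
s=r.get_state(); pr(s["clock"],s["tool_pos"],s["eef_rot"],s["contact_force"])
p=r.snapshot("wrist"); cv2.imwrite("pics/w2.png",p["img"])
for l in ["plug","plug_grip","socket"]:
    for d in r.spot_point(p,l)[:1]: pr(l,d["p"],d["xyz"])
rowto([0.522,0.018,0.125],down(101.7))
E
```

```text
3.65 [0.523 0.017 0.212] [-0.1    0.995  0.     0.002] [-0.082 -0.954 -0.153]
plug 0.89 [ 0.598 -0.118  0.001]
plug_grip 0.85 [0.367 0.061 0.046]
row [-0.0001  0.0017  0.0862] [-0.01  0.11 -0.22]
```

View pics/w2.png

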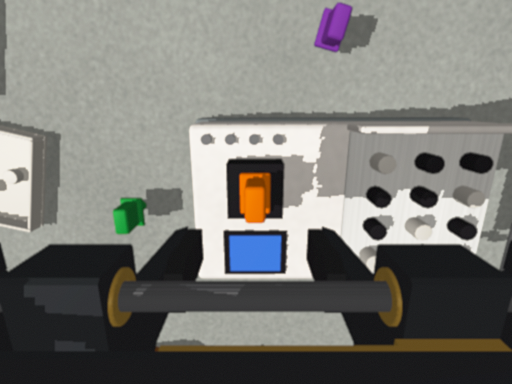

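```bash
python3 - <<'E'
from h import *
s=r.get_state();p=r.snapshot("wrist"); crop(p["img"],205,110,305,230,6,"w2c.png")
pr(bp(p,s,[(245,188),(255,222),(255,205)],0.151),bp(p,s,[(228,160),(282,160),(283,218),(227,217)],0.113))
E
```

```text
[[0.509 0.007 0.151]
 [0.534 0.02  0.151]
 [0.52  0.017 0.151]] [[ 0.498 -0.011  0.113]
 [ 0.489  0.034  0.113]
 [ 0.54   0.047  0.113]
 [ 0.549 -0.003  0.113]]
```

View pics/w2c.png

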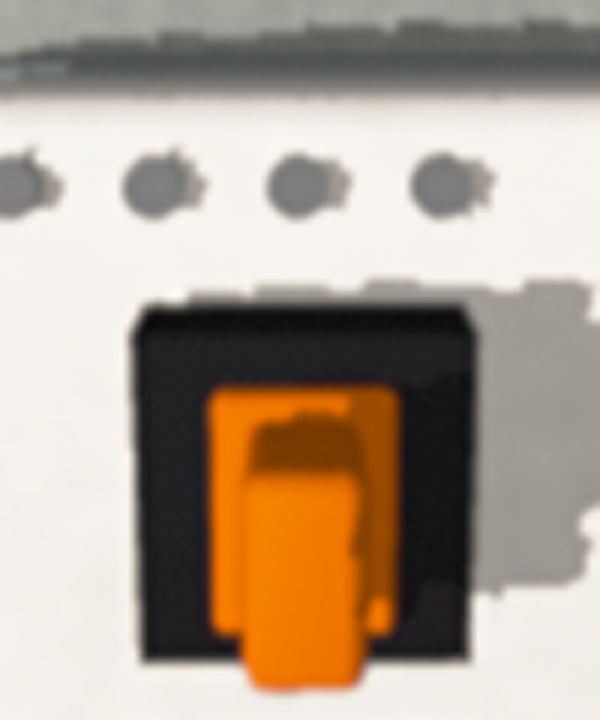

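>>> {"fn": "carry_out", "kwargs": {"commands": [[0.001,0,0.045,0,0,0],[0.001,0,0.07,0,0,0],[0.001,0,0.087,0,0,0],[0.001,0,0.087,0,0,0],[0.001,0,0.087,0,0,0]]}}

```text
clock: 4.4
tool_pos: [0.5209, 0.016, 0.1234]
eef_rot: [-0.1, 0.995, 0.0, 0.0]
contact_force: [-0.2, -0.6, -0.2]
opening: 0.651
```

>>> {"fn": "carry_out", "kwargs": {"commands": [[0,0,0,0,0,0],[0,0,0,0,0,0],[0,0,0,0,0,0],[0,0,0,0,0,0],[0,0,0,0,0,0],[0,0,0,0,0,0]], "fingers": 255, "grip_force": 30}}

```text
clock: 5.0
tool_pos: [0.5207, 0.0161, 0.1233]
eef_rot: [-0.1, 0.995, 0.0, 0.0]
contact_force: [-0.6, 0.3, 1.3]
opening: 0.18
```

>>> {"fn": "carry_out", "kwargs": {"commands": [[0,0,-0.005,0,0,0],[0,0,-0.01,0,0,0],[0,0,-0.02,0,0,0],[0,0,-0.035,0,0,0],[0,0,-0.06,0,0,0],[0,0,-0.1,0,0,0],[0,0,-0.13,0,0,0],[0,0,-0.13,0,0,0]]}}

```text
clock: 5.8
tool_pos: [0.5234, 0.0164, 0.2578]
eef_rot: [-0.1, 0.995, 0.0, 0.005]
contact_force: [0.2, 0.5, -1.5]
opening: 0.178
```

```bash
python3 - <<'E'
from h import *
s=r.get_state(); pr(s["clock"],s["tool_pos"],s["eef_rot"],s["contact_force"],s["opening"])
p=r.snapshot("wrist"); cv2.imwrite("pics/w3.png",p["img"])
for d in r.spot_point(p,"tray")[:2]: pr(d["p"],d["xyz"])
q=r.snapshot("side"); crop(q["img"],170,90,426,346,2,"s3.png")
for d in r.spot_point(q,"tray")[:2]: pr(d["p"],d["xyz"])
s=r.get_state()
for Y in (101.7,70,60,40): rowto([0.441,-0.359,0.25],down(Y))
E
```

```text
5.8 [0.523 0.016 0.258] [-0.1    0.995  0.     0.005] [ 0.241  0.533 -1.513] 0.178
0.7 [ 0.44  -0.362  0.   ]
row [ 0.1518 -0.3516  0.0026] [ 0.01 -0.11 -0.22]
row [ 0.1518 -0.3516  0.0026] [-2.000e-02 -1.100e-01  3.148e+01]
row [ 0.1518 -0.3516  0.0026] [-3.000e-02 -1.100e-01  4.148e+01]
row [ 0.1518 -0.3516  0.0026] [-5.000e-02 -1.000e-01  6.148e+01]
```

View pics/s3.png

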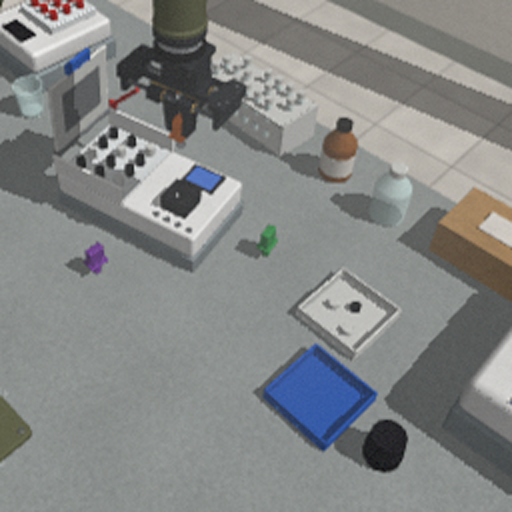

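>>> {"fn": "carry_out", "kwargs": {"commands": [[0.152,-0.352,0.003,0,0,41.5],[0.152,-0.352,0.003,0,0,41.5],[0.152,-0.352,0.003,0,0,41.5],[0.152,-0.352,0.003,0,0,41.5],[0.152,-0.352,0.003,0,0,41.5],[0.152,-0.352,0.003,0,0,41.5],[0.152,-0.352,0.003,0,0,41.5],[0.152,-0.352,0.003,0,0,41.5],[0.152,-0.352,0.003,0,0,41.5],[0.152,-0.352,0.003,0,0,41.5]]}}

```text
clock: 7.0
tool_pos: [0.4408, -0.3591, 0.2486]
eef_rot: [0.26, 0.966, 0.001, -0.001]
contact_force: [-0.1, 0.8, -1.3]
opening: 0.182
```

>>> {"fn": "carry_out", "kwargs": {"commands": [[0,0,0,0,0,0],[0,0,0,0,0,0]]}}

```text
clock: 7.2
tool_pos: [0.4424, -0.3572, 0.2497]
eef_rot: [0.258, 0.966, 0.001, -0.0]
contact_force: [0.2, 0.6, -0.9]
opening: 0.178
```

```bash
python3 - <<'E'
from h import *
s=r.get_state(); pr(s["clock"],s["tool_pos"],s["eef_rot"],s["contact_force"],s["opening"])
p=r.snapshot("wrist"); cv2.imwrite("pics/w4.png",p["img"])
for l in ["tray","plug","plug_grip"]:
  for d in r.spot_point(p,l)[:2]: pr(l,d["p"],d["xyz"])
rowto([0.441,-0.360,0.045],down(60.3))
E
```

```text
7.2 [ 0.442 -0.357  0.25 ] [ 0.258  0.966  0.001 -0.   ] [ 0.225  0.572 -0.885] 0.178
tray 0.82 [ 0.44 -0.36 -0.  ]
tray 0.75 [ 0.594 -0.273  0.005]
plug 0.94 [ 0.443 -0.354  0.213]
plug 0.62 [ 0.596 -0.122 -0.002]
plug_grip 0.97 [ 0.444 -0.357  0.263]
plug_grip 0.68 [ 0.601 -0.12   0.048]
row [ 2.000e-04 -1.900e-03  2.051e-01] [ 0.01 -0.   -0.24]
```

View pics/w4.png

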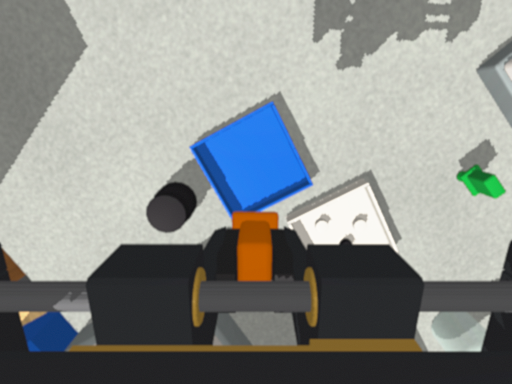

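>>> {"fn": "carry_out", "kwargs": {"commands": [[0,-0.002,0.05,0,0,0],[0,-0.002,0.1,0,0,0],[0,-0.002,0.14,0,0,0],[0,-0.002,0.17,0,0,0],[0,-0.002,0.19,0,0,0],[0,-0.002,0.2,0,0,0],[0,-0.002,0.204,0,0,0],[0,-0.002,0.206,0,0,0],[0,-0.002,0.206,0,0,0],[0,-0.002,0.206,0,0,0]]}}

```text
clock: 8.4
tool_pos: [0.4413, -0.3614, 0.0451]
eef_rot: [0.259, 0.966, -0.0, 0.001]
contact_force: [-0.0, -0.2, -1.6]
opening: 0.179
```

```bash
python3 - <<'E'
from h import *
s=r.get_state(); pr(s["clock"],s["tool_pos"],s["eef_rot"],s["contact_force"],s["opening"])
E
```

```text
8.4 [ 0.441 -0.361  0.045] [ 0.259  0.966 -0.     0.001] [-0.032 -0.194 -1.6  ] 0.179
```

>>> {"fn": "carry_out", "kwargs": {"commands": [[0,0,0.002,0,0,0],[0,0,0.003,0,0,0],[0,0,0.004,0,0,0],[0,0,0.005,0,0,0],[0,0,0.005,0,0,0],[0,0,0.005,0,0,0]]}}

```text
clock: 9.0
tool_pos: [0.4407, -0.3609, 0.039]
eef_rot: [0.259, 0.966, 0.0, -0.0]
contact_force: [0.5, 0.7, -0.8]
opening: 0.176
```

>>> {"fn": "carry_out", "kwargs": {"commands": [[0,0,0.001,0,0,0],[0,0,0.001,0,0,0],[0,0,0.001,0,0,0]]}}

```text
clock: 9.3
tool_pos: [0.4408, -0.361, 0.0383]
eef_rot: [0.259, 0.966, -0.0, 0.0]
contact_force: [0.1, -0.5, 1.2]
opening: 0.179
```

>>> {"fn": "carry_out", "kwargs": {"commands": [[0,0,0.001,0,0,0],[0,0,0.001,0,0,0],[0,0,0.001,0,0,0]]}}

```text
clock: 9.6
tool_pos: [0.4409, -0.3611, 0.0381]
eef_rot: [0.259, 0.966, -0.0, 0.0]
contact_force: [-0.3, 1.6, 10.1]
opening: 0.18
```

>>> {"fn": "carry_out", "kwargs": {"commands": [[0,0,-0.0008,0,0,0],[0,0,-0.0008,0,0,0],[0,0,-0.0008,0,0,0]], "grip_force": 5}}

```text
clock: 9.9
tool_pos: [0.441, -0.3609, 0.0381]
eef_rot: [0.259, 0.966, 0.0, 0.0]
contact_force: [-0.1, 0.7, 6.4]
opening: 0.18
```

>>> {"fn": "carry_out", "kwargs": {"commands": [[0,0,0,0,0,0],[0,0,0,0,0,0],[0,0,0,0,0,0]], "fingers": 200}}

```text
clock: 10.2
tool_pos: [0.4406, -0.3609, 0.0376]
eef_rot: [0.259, 0.966, 0.0, -0.0]
contact_force: [0.3, 0.1, -0.1]
opening: 0.214
```

>>> {"fn": "carry_out", "kwargs": {"commands": [[0,0,0,0,0,0],[0,0,0,0,0,0],[0,0,0,0,0,0],[0,0,0,0,0,0]], "fingers": 110}}

```text
clock: 10.6
tool_pos: [0.4407, -0.3609, 0.0378]
eef_rot: [0.259, 0.966, 0.0, -0.0]
contact_force: [0.4, -0.3, -0.1]
opening: 0.552
```

```bash
python3 - <<'E'
from h import *
s=r.get_state(); pr(s["clock"],s["tool_pos"],s["contact_force"],s["opening"])
p=r.snapshot("wrist"); cv2.imwrite("pics/w5.png",p["img"])
for l in ["plug","plug_grip"]:
  for d in r.spot_point(p,l)[:2]: pr(l,d["p"],d["xyz"])
E
```

```text
10.6 [ 0.441 -0.361  0.038] [ 0.439 -0.347 -0.066] 0.552
plug 0.71 [ 0.445 -0.355  0.005]
plug_grip 0.98 [ 0.443 -0.362  0.047]
```

View pics/w5.png

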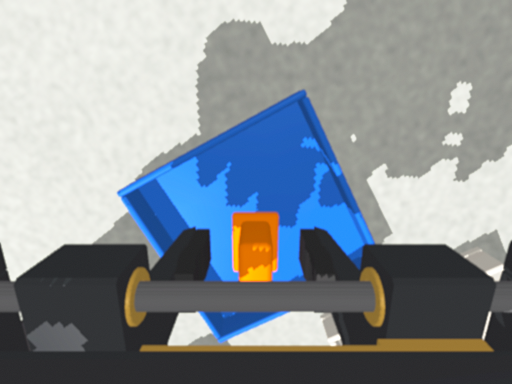

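>>> {"fn": "carry_out", "kwargs": {"commands": [[0,0,-0.02,0,0,0],[0,0,-0.06,0,0,0],[0,0,-0.11,0,0,0],[0,0,-0.16,0,0,0],[0,0,-0.21,0,0,0],[0,0,-0.26,0,0,0],[0,0,-0.31,0,0,0],[0,0,-0.36,0,0,0],[0,0,-0.38,0,0,0],[0,0,-0.38,0,0,0]]}}

```text
clock: 11.75
tool_pos: [0.4419, -0.3619, 0.4215]
eef_rot: [0.259, 0.966, -0.001, 0.004]
contact_force: [-0.1, -0.2, -0.0]
opening: 0.568
```

```bash
python3 - <<'E'
from h import *
s=r.get_state(); pr(s["clock"],s["tool_pos"],s["q"],s["opening"])
p=r.snapshot("wrist"); cv2.imwrite("pics/w6.png",p["img"])
q=r.snapshot("scene"); cv2.imwrite("pics/s6.png",q["img"]); crop(q["img"],210,150,370,270,5,"s6c.png")
for l in ["plug","plug_grip"]:
  for d in r.spot_point(p,l)[:2]: pr(l,d["p"],d["xyz"])
rowto([0.47,0.0,0.42],down(40))
rowto([0.484,0.335,0.42],down(11.7))
E
```

```text
11.75 [ 0.442 -0.362  0.421] [ 0.648  0.44  -0.07   1.451  0.032  1.244  1.621] 0.568
plug 0.83 [ 0.443 -0.356  0.004]
plug 0.6 [ 0.596 -0.119 -0.003]
plug_grip 0.9 [ 0.604 -0.119  0.048]
plug_grip 0.74 [ 0.592 -0.298 -0.001]
row [ 0.1542  0.3271 -0.0034] [-0.02 -0.23 19.98]
row [ 0.3096  0.6242 -0.0026] [-0.08 -0.23 48.28]
```

View pics/w6.png

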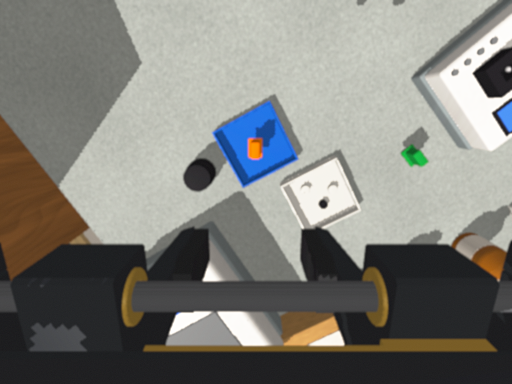

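View pics/s6c.png

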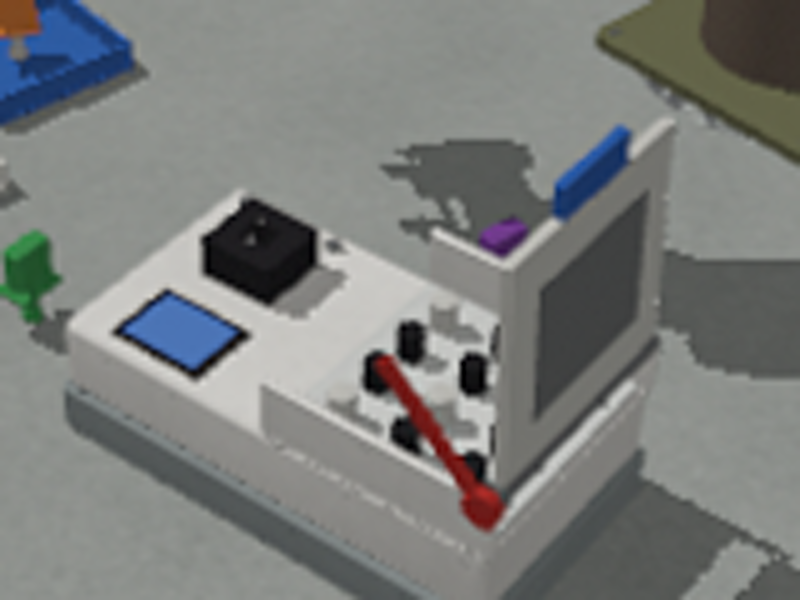

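>>> {"fn": "carry_out", "kwargs": {"commands": [[0.154,0.327,-0.003,0,0,20],[0.154,0.327,-0.003,0,0,20],[0.154,0.327,-0.003,0,0,20],[0.154,0.327,-0.003,0,0,20],[0.154,0.327,-0.003,0,0,20],[0.154,0.327,-0.003,0,0,20],[0.154,0.327,-0.003,0,0,20],[0.31,0.624,-0.003,0,0,48],[0.31,0.624,-0.003,0,0,48],[0.31,0.624,-0.003,0,0,48],[0.31,0.624,-0.003,0,0,48],[0.31,0.624,-0.003,0,0,48]], "fingers": 255, "grip_force": 20}}

```text
clock: 13.15
tool_pos: [0.4792, 0.2202, 0.4192]
eef_rot: [0.63, 0.776, -0.002, -0.0]
contact_force: [0.6, -0.3, -0.2]
opening: 0.007
```

```bash
python3 - <<'E'
from h import *
s=r.get_state(); pr(s["clock"],s["tool_pos"],s["q"],s["opening"])
rowto([0.484,0.335,0.42],down(11.7))
E
```

```text
13.15 [0.479 0.22  0.419] [-0.463  0.375 -0.084  1.569  0.033  1.203 -0.347] 0.007
row [ 0.1113  0.0282 -0.001 ] [-0.18  0.08  0.14]
```

>>> {"fn": "carry_out", "kwargs": {"commands": [[0.111,0.028,0,0,0,0],[0.111,0.028,0,0,0,0],[0.111,0.028,0,0,0,0],[0.111,0.028,0,0,0,0],[0.111,0.028,0,0,0,0]]}}

```text
clock: 13.65
tool_pos: [0.4847, 0.3311, 0.4197]
eef_rot: [0.63, 0.776, -0.002, 0.0]
contact_force: [-0.4, -0.8, 0.3]
opening: 0.006
```

```bash
python3 - <<'E'
from h import *
s=r.get_state(); pr(s["clock"],s["tool_pos"],s["q"],s["contact_force"])
p=r.snapshot("wrist"); cv2.imwrite("pics/w7.png",p["img"])
for n in ("wrist","side","scene"):
  q=p if n=="wrist" else r.snapshot(n)
  for l in ["hinge","cover_edge"]:
    for d in r.spot_point(q,l)[:1]: pr(n,l,d["p"],d["xyz"])
rowto([0.484,0.335,0.26],down(11.7))
E
```

```text
13.65 [0.485 0.331 0.42 ] [-0.623  0.474 -0.096  1.396  0.047  1.276 -0.515] [-0.377 -0.784  0.322]
wrist hinge 0.83 [0.5   0.247 0.127]
side hinge 0.91 [0.504 0.245 0.124]
side cover_edge 0.67 [0.502 0.238 0.29 ]
scene hinge 0.65 [0.5   0.25  0.121]
scene cover_edge 0.61 [0.502 0.237 0.289]
row [ 2.300e-03 -1.000e-04  1.611e-01] [ 0.02 -0.01  0.23]
```

View pics/w7.png

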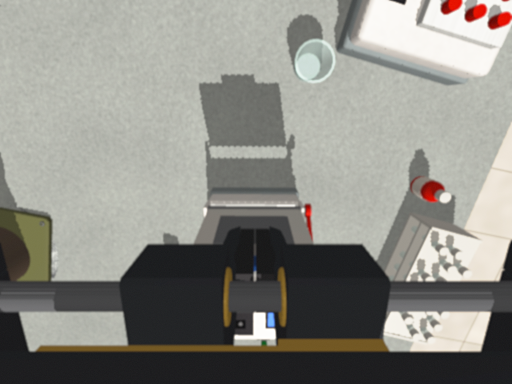

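>>> {"fn": "carry_out", "kwargs": {"commands": [[0.003,0,0.05,0,0,0],[0.003,0,0.1,0,0,0],[0.003,0,0.15,0,0,0],[0.003,0,0.16,0,0,0],[0.003,0,0.16,0,0,0]]}}

```text
clock: 14.6
tool_pos: [0.4834, 0.3357, 0.2601]
eef_rot: [0.629, 0.777, -0.001, -0.0]
contact_force: [0.4, 0.3, 0.1]
opening: 0.002
```

```bash
cat >>h.py <<'E'
u=np.array([-np.sin(np.radians(11.7)),np.cos(np.radians(11.7))]); H=np.array([0.501,0.248,0.125])
def rel(pos):
    d=np.array(pos)-H; return d[:2]@u, d[2], d[0]*u[1]-d[1]*u[0]
E
python3 - <<'E'
from h import *
s=r.get_state(); pr(s["clock"],s["tool_pos"],s["contact_force"],np.array(rel(s["tool_pos"])))
p=r.snapshot("wrist"); cv2.imwrite("pics/w8.png",p["img"])
q=r.snapshot("side"); crop(q["img"],150,80,330,215,4,"s8.png")
E
```

```text
14.6 [0.483 0.336 0.26 ] [0.401 0.337 0.088] [0.089 0.135 0.001]
```

View pics/w8.png

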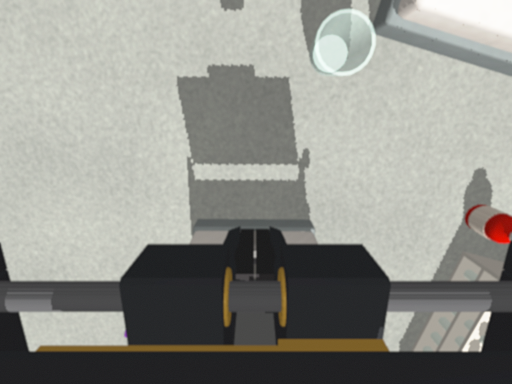

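View pics/s8.png

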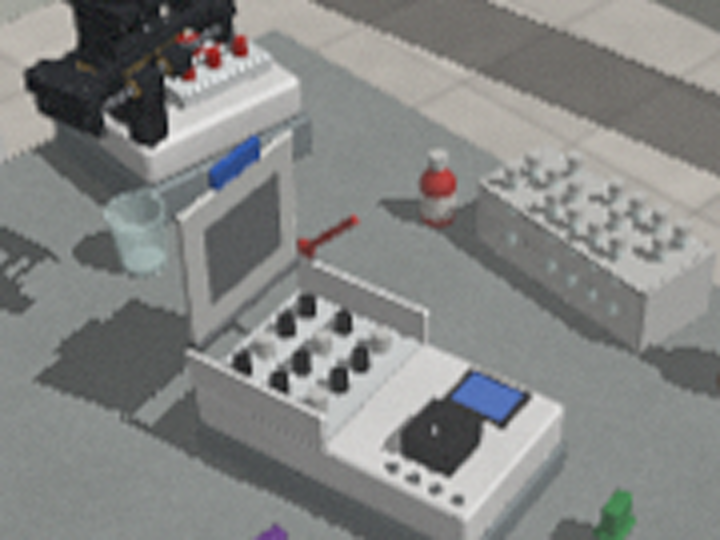

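>>> {"fn": "carry_out", "kwargs": {"commands": [[-0.04,0,0,0,0,0],[-0.06,0,0,0,0,0],[-0.06,0,0,0,0,0],[-0.064,0,0,0,0,0],[-0.068,0,0,0,0,0],[-0.07,0,0,0,0,0],[-0.072,0,0,0,0,0],[-0.072,0,0,0,0,0]]}}

```text
clock: 15.5
tool_pos: [0.4987, 0.2659, 0.2609]
eef_rot: [0.629, 0.777, -0.0, -0.0]
contact_force: [-0.4, -0.2, -0.2]
opening: 0.003
```

>>> {"fn": "carry_out", "kwargs": {"commands": [[-0.002,0,0,0,0,0],[-0.004,0,0,0,0,0],[-0.004,0,0,0,0,0]]}}

```text
clock: 15.8
tool_pos: [0.4997, 0.2614, 0.2608]
eef_rot: [0.63, 0.777, -0.0, 0.0]
contact_force: [-0.2, -0.4, 1.6]
opening: 0.004
```

>>> {"fn": "carry_out", "kwargs": {"commands": [[-0.002,0,0,0,0,0],[-0.004,0,0,0,0,0],[-0.004,0,0,0,0,0]]}}

```text
clock: 16.1
tool_pos: [0.5005, 0.2574, 0.2609]
eef_rot: [0.63, 0.777, -0.0, 0.0]
contact_force: [0.4, 0.2, -1.0]
opening: 0.008
```

>>> {"fn": "carry_out", "kwargs": {"commands": [[-0.002,0,0,0,0,0],[-0.004,0,0,0,0,0],[-0.004,0,0,0,0,0]]}}

```text
clock: 16.4
tool_pos: [0.501, 0.2551, 0.2609]
eef_rot: [0.629, 0.777, 0.001, -0.001]
contact_force: [-1.5, 3.4, -0.2]
opening: 0.01
```

```bash
python3 - <<'E'
from h import *
s=r.get_state(); pr(np.array(rel(s["tool_pos"])))
def P(a): a=np.radians(a); return 0.136*np.array([-np.cos(a),np.sin(a)])+0.004*np.array([np.sin(a),np.cos(a)])
for a in (84,80,76,72,68,64,60,56,52,50,48,46,45): 
    d=P(a)-P(86.5); print(a,np.round([d[0],-d[1]],4))
E
```

```text
[0.007 0.136 0.001]
84 [-0.0059  0.0003]
80 [-0.0154  0.0014]
76 [-0.0247  0.0031]
72 [-0.0339  0.0054]
68 [-0.0429  0.0084]
64 [-0.0517  0.012 ]
60 [-0.0602  0.0162]
56 [-0.0684  0.021 ]
52 [-0.0763  0.0264]
50 [-0.08    0.0292]
48 [-0.0837  0.0322]
46 [-0.0873  0.0354]
45 [-0.089  0.037]
```

>>> {"fn": "carry_out", "kwargs": {"commands": [[-0.006,0,0.0003,0,0,0],[-0.0105,0,0.001,0,0,0],[-0.0155,0,0.0014,0,0,0],[-0.02,0,0.0023,0,0,0],[-0.0247,0,0.0031,0,0,0],[-0.034,0,0.0054,0,0,0],[-0.043,0,0.0084,0,0,0],[-0.0475,0,0.01,0,0,0],[-0.0517,0,0.012,0,0,0],[-0.0517,0,0.012,0,0,0]]}}

```text
clock: 17.4
tool_pos: [0.5121, 0.2019, 0.2485]
eef_rot: [0.63, 0.777, -0.001, 0.0]
contact_force: [-0.0, 1.0, -0.4]
opening: 0.004
```

```bash
python3 - <<'E'
from h import *
s=r.get_state(); pr(s["clock"],s["tool_pos"],s["contact_force"],np.array(rel(s["tool_pos"])))
for n in ("side","scene"):
  q=r.snapshot(n)
  crop(q["img"],*((170,90,300,190) if n=="side" else (240,150,370,250)),6,n+"9.png")
  for l in ["hinge","cover_edge"]:
    for d in r.spot_point(q,l)[:1]: pr(n,l,d["p"],d["xyz"],np.array(rel(d["xyz"])),np.degrees(np.arctan2(rel(d["xyz"])[1],-rel(d["xyz"])[0])))
E
```

```text
17.4 [0.512 0.202 0.248] [-0.041  1.005 -0.413] [-0.047  0.123  0.001]
side hinge 0.85 [0.5   0.244 0.122] [-0.004 -0.003 -0.002] -34.32
side cover_edge 0.76 [0.512 0.172 0.275] [-0.077  0.15  -0.004] 62.996
scene hinge 0.94 [0.503 0.25  0.124] [ 0.002 -0.001  0.002] -143.706
scene cover_edge 0.66 [0.514 0.172 0.272] [-0.077  0.147 -0.003] 62.124
```

View pics/scene9.png

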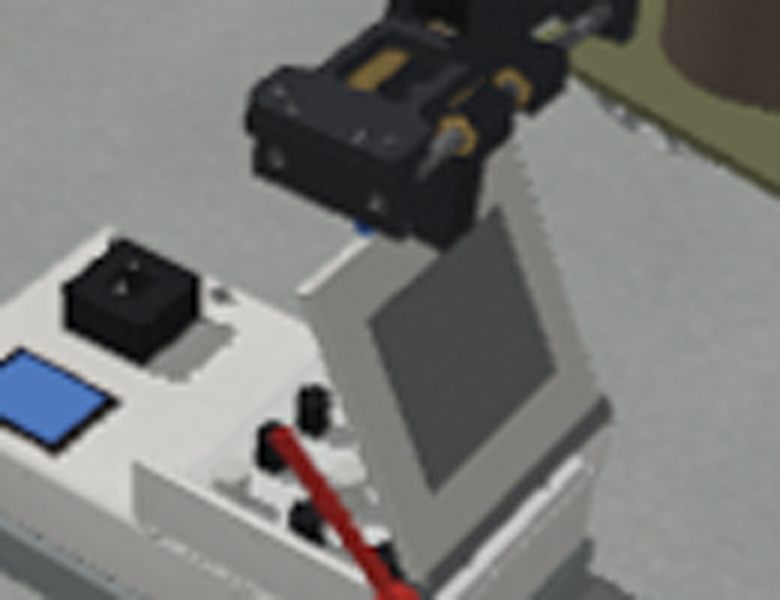

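View pics/side9.png

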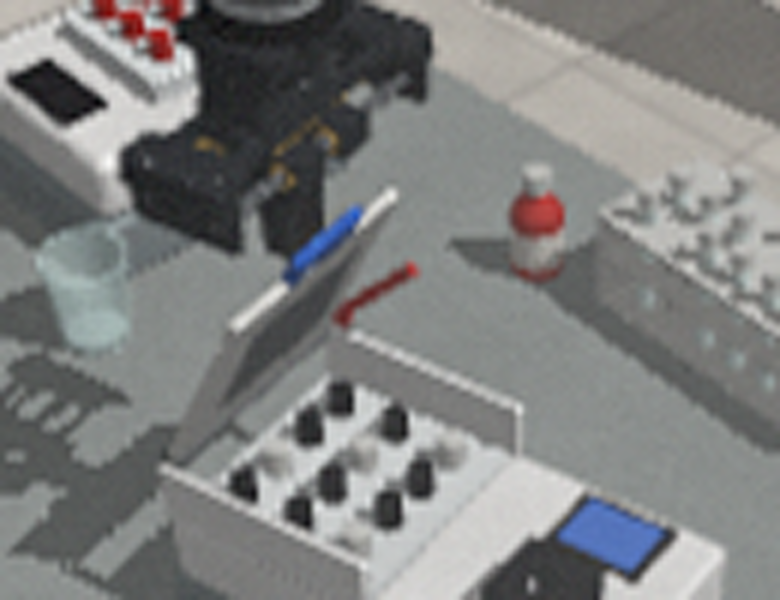

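>>> {"fn": "carry_out", "kwargs": {"commands": [[-0.005,0,0.003,0,0,0],[-0.01,0,0.006,0,0,0],[-0.0152,0,0.0093,0,0,0],[-0.02,0,0.0125,0,0,0],[-0.0245,0,0.0159,0,0,0],[-0.0265,0,0.0176,0,0,0],[-0.0285,0,0.0193,0,0,0],[-0.0285,0,0.0193,0,0,0],[-0.0285,0,0.0193,0,0,0]]}}

```text
clock: 18.6
tool_pos: [0.5176, 0.1753, 0.2292]
eef_rot: [0.629, 0.777, -0.0, -0.0]
contact_force: [0.0, 0.4, 0.7]
opening: 0.005
```

```bash
cat > m.py <<'E'
from h import *
import sys
tag=sys.argv[1]
s=r.get_state(); pr(s["clock"],s["tool_pos"],s["contact_force"],np.array(rel(s["tool_pos"])))
for k in range(2):
 for n in ("side","scene"):
  q=r.snapshot(n)
  crop(q["img"],*((170,90,300,190) if n=="side" else (240,150,370,250)),6,n+tag+".png")
  for l in ["cover_edge"]:
    for d in r.spot_point(q,l)[:1]: pr(n,l,d["p"],d["xyz"],np.array(rel(d["xyz"])),np.degrees(np.arctan2(rel(d["xyz"])[1],-rel(d["xyz"])[0])))
E
python3 m.py 10
```

```text
18.6 [0.518 0.175 0.229] [0.024 0.43  0.733] [-0.075  0.104  0.001]
side cover_edge 0.74 [0.522 0.139 0.251] [-0.111  0.126 -0.001] 48.645
side cover_edge 0.77 [0.517 0.139 0.254] [-0.11   0.129 -0.006] 49.399
scene cover_edge 0.91 [0.522 0.14  0.254] [-0.111  0.129 -0.001] 49.328
```

View pics/scene10.png

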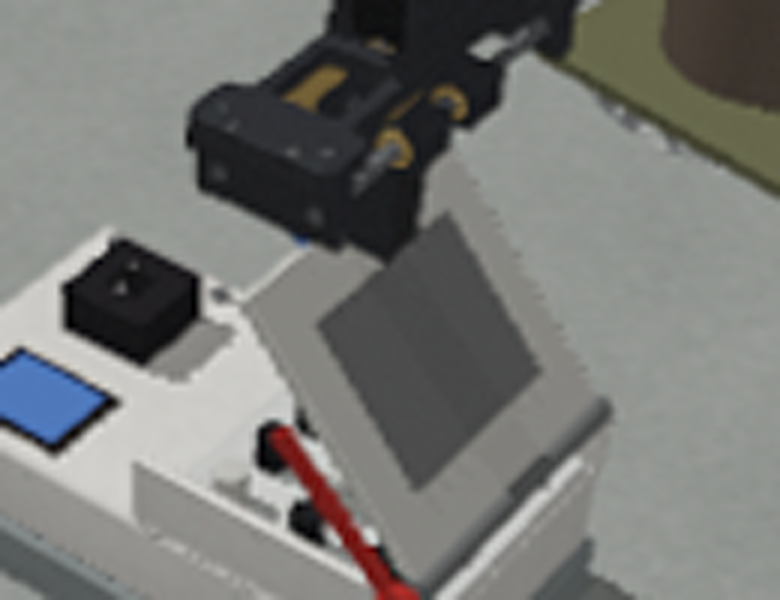

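```bash
cat >>h.py <<'E'
V=np.array([np.cos(np.radians(11.7)),np.sin(np.radians(11.7)),0])
U=np.array([u[0],u[1],0]);Z=np.array([0,0,1.])
def proj(p,X):
    T=np.linalg.inv(np.array(p["extrinsics"]));c=T[:3,:3]@X+T[:3,3];q=np.array(p["intrinsics"])@c;return q[:2]/q[2]
def overlay(p,angs,name,box,k=6,px=0.09):
    im=cv2.resize(p["img"][box[1]:box[3],box[0]:box[2]],None,fx=k,fy=k,interpolation=cv2.INTER_CUBIC)
    f=lambda X:tuple(int(v) for v in (proj(p,X)-box[:2])*k)
    for a,c in angs:
        t=np.radians(a);d=-np.cos(t)*U+np.sin(t)*Z;n=np.sin(t)*U+np.cos(t)*Z
        for sx in(-.074,.074):
            cv2.line(im,f(H+sx*V+.004*n),f(H+sx*V+.145*d+.004*n),c,1)
        cv2.line(im,f(H-.074*V+.145*d+.004*n),f(H+.074*V+.145*d+.004*n),c,1)
    t=np.pi/4;d=-np.cos(t)*U+np.sin(t)*Z
    cv2.line(im,f(H+px*V),f(H+px*V+.09*d),(0,255,255),1)
    cv2.imwrite("pics/"+name,im)
E
python3 - <<'E'
from h import *
p=r.snapshot("scene"); overlay(p,[(45,(0,255,0)),(49,(255,0,255))],"ov10.png",(240,150,370,250))
E
```

```text
(no output)
```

View pics/ov10.png

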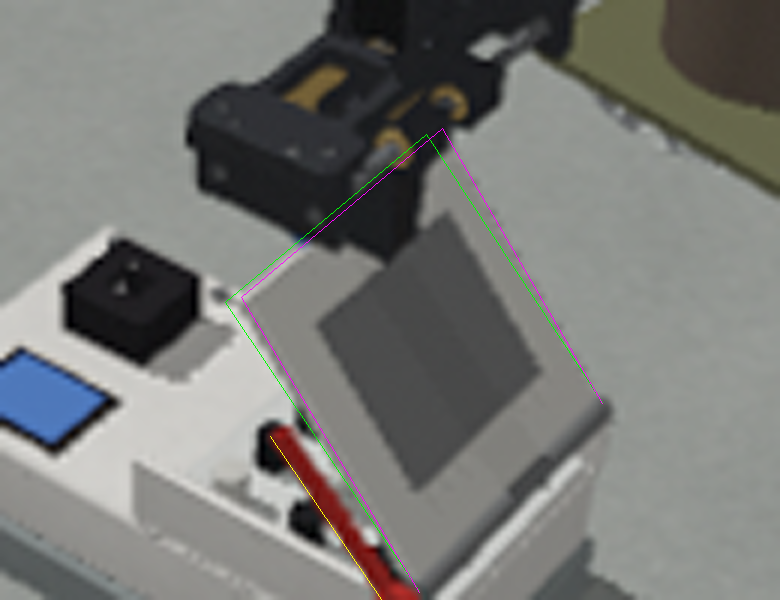

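>>> {"fn": "carry_out", "kwargs": {"commands": [[-0.0025,0,0.002,0,0,0],[-0.005,0,0.0043,0,0,0],[-0.007,0,0.0061,0,0,0],[-0.007,0,0.0061,0,0,0],[-0.007,0,0.0061,0,0,0]]}}

```text
clock: 19.55
tool_pos: [0.5192, 0.1685, 0.2233]
eef_rot: [0.63, 0.777, -0.0, -0.0]
contact_force: [-1.7, 1.1, 0.4]
opening: 0.007
```

>>> {"fn": "carry_out", "kwargs": {"commands": [[0.01,0,-0.02,0,0,0],[0.03,0,-0.06,0,0,0],[0.06,0,-0.11,0,0,0],[0.1,0,-0.14,0,0,0],[0.14,0,-0.15,0,0,0],[0.16,0,-0.15,0,0,0],[0.16,0,-0.15,0,0,0]]}}

```text
clock: 20.25
tool_pos: [0.4847, 0.3289, 0.3736]
eef_rot: [0.627, 0.779, 0.001, -0.001]
contact_force: [-0.3, -0.5, -0.5]
opening: 0.004
```

```bash
python3 m.py 11; python3 - <<'E'
from h import *
p=r.snapshot("scene"); overlay(p,[(45,(0,255,0))],"ov11.png",(240,150,370,250))
p=r.snapshot("side"); overlay(p,[(45,(0,255,0))],"ov11s.png",(170,90,300,190))
p=r.snapshot("wrist"); cv2.imwrite("pics/w11.png",p["img"])
E
```

```text
20.25 [0.485 0.329 0.374] [-0.349 -0.526 -0.495] [0.083 0.249 0.   ]
side cover_edge 0.86 [0.522 0.132 0.243] [-0.118  0.118 -0.003] 45.052
scene cover_edge 0.68 [0.524 0.133 0.242] [-0.117  0.117 -0.001] 44.895
side cover_edge 0.88 [0.52  0.134 0.244] [-0.116  0.119 -0.004] 45.728
scene cover_edge 0.81 [0.524 0.13  0.24 ] [-0.12   0.115 -0.001] 43.953
```

View pics/ov11.png

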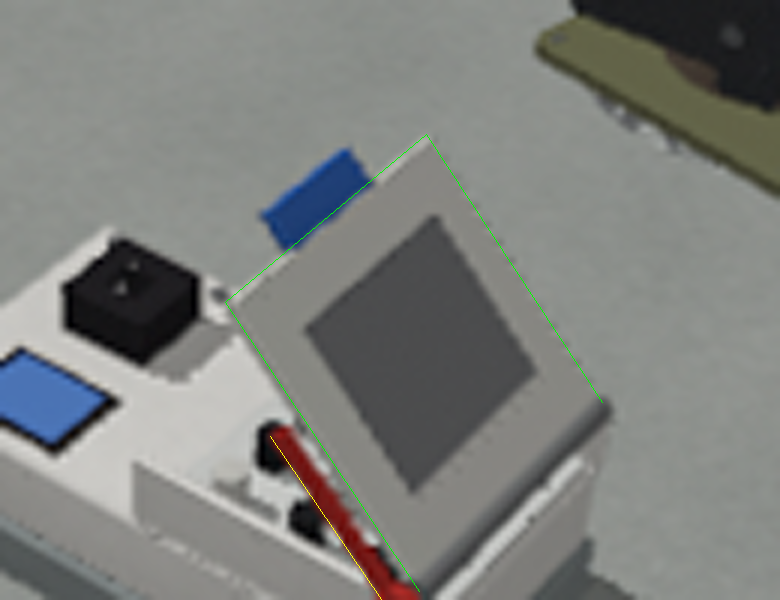

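View pics/ov11s.png

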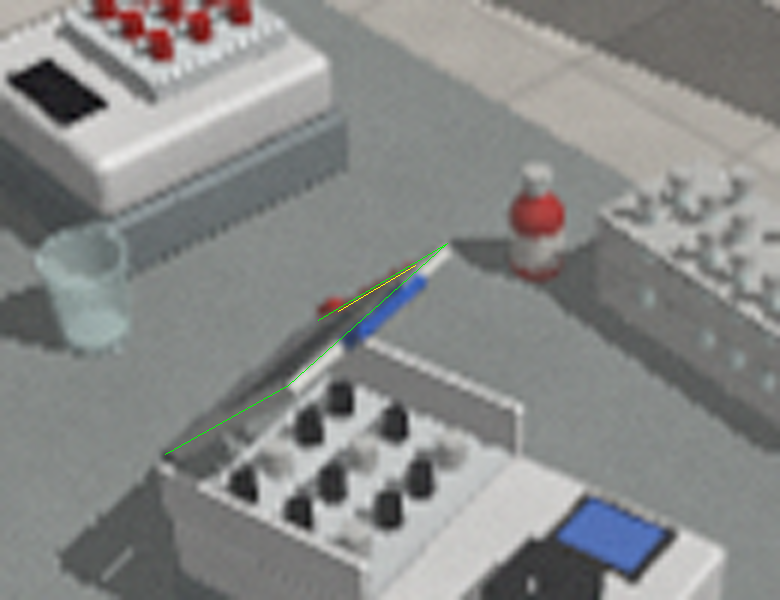

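View pics/scene11.png

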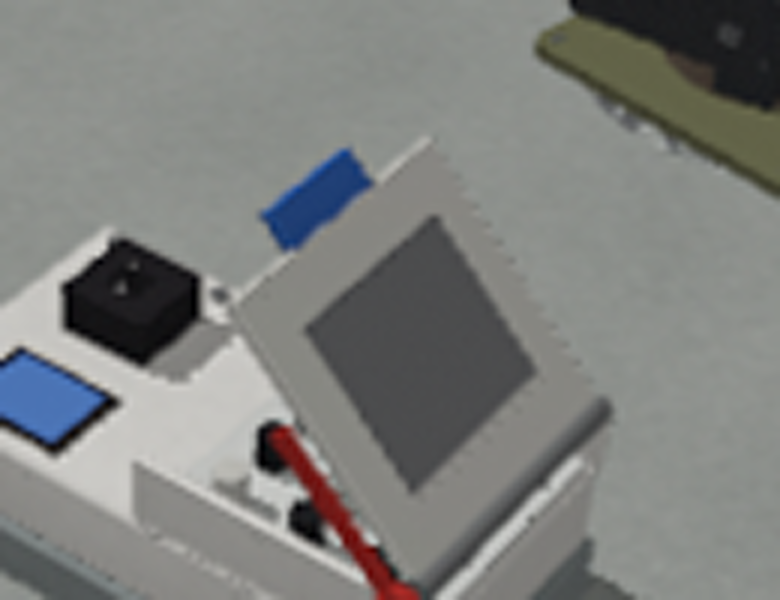

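```bash
python3 - <<'E'
from h import *
p=r.snapshot("side"); crop(p["img"],150,80,406,336,2,"f.png")
for d in r.spot_point(p,"plug_grip")[:4]: pr(d["p"],d["xyz"])
for l in("jar","beaker"):
  for d in r.spot_point(p,l)[:1]: pr(l,d["p"],d["xyz"])
E
```

```text
0.68 [ 0.445 -0.362  0.051]
0.6 [0.365 0.065 0.042]
0.54 [ 0.602 -0.117  0.046]
jar 0.59 [ 0.436 -0.478 -0.   ]
```

View pics/f.png

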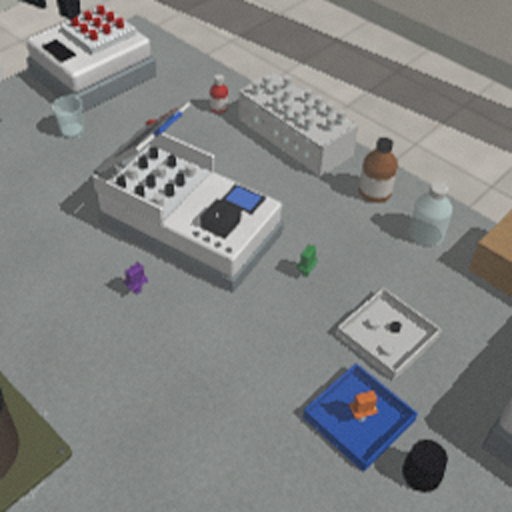

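The orange plug is in the blue tray at about (365,403) in this picture. The cover is at the airing angle, and the jar, beaker and caps are undisturbed.

```bash
python3 -c "
from plant import r
print(r.finish_job())"
```

```text
the job is handed in; nothing more can be done
None
```

I pulled the orange plug out of its socket, set it down in the blue tray and let go of it. I then pushed the cover down to its airing position with closed fingertips and backed the arm clear. I handed the job in at about 21 s of the 59 s allowed.

- **Plug:** it stands upright near the middle of the tray, with its grip at about (0.445, -0.362). I lowered it until it touched, with a peak of about 10 N, before opening the fingers.
- **Cover angle:** with the arm clear, four network readings gave 44.0 to 45.7 degrees, averaging 44.9. A 45-degree outline drawn over the scene and side pictures lay along the panel.
- **Pointer arm:** my drawn pointer lay 2 to 3 pixels off the real one, and its slope in the scene picture differed by about 2 degrees. I put that down to not knowing exactly where the pointer sits, so I left the cover as it was.
- **Other things:** the jar is where it started. The caps and the beaker look unmoved in the last picture, but the network did not report the beaker there and I did not measure the caps.

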